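# Start the vacuum packer and hold its dial on the third click

## Robot

A 6-joint arm with a two-finger parallel gripper is mounted at the origin on a cart in front of the work surface, level with it; the furniture and walls round the work are solid. World frame = base frame: x ahead of the robot, y to its left, z up, the work surface at z = 0. Lengths are in m, angles in rad, forces in N, time in s.
With the tool pointing down it reaches from about 0.375 to 0.925 m from the base axis. Payload 5.7 kg.
Tool frame: the origin (TCP) lies at the very end of the fingers, on their centre line; the grasp point (between the pads) lies 19 mm behind it; z points along the fingers, y is the line along which they close (so a half turn about z gives the same grasp; the last joint's range is limited). The gripper opens to 88 mm and grips with 3 to 60 N. Pads are 20 mm wide; open, the fingers measure 115 mm over their backs; the gripper's body (75 mm by 178 mm) begins 61 mm behind the grasp point.
Start: joints at [1.039, 0.359, 1.51, -0, 1.272, -0.115], TCP at [0.243, 0.549, 0.223] pointing down, gripper open.
Joint ranges: [-2.97, 2.97], [-1.01, 2.36], [0.21, 2.38], [-0.96, 4.11], [0.2, 2.71], [-2.98, 2.98]. Speed limits (rad/s): [2.39, 2.39, 3.14, 3.14, 3.14, 3.14].

## Interface

Orientations are given as a unit quaternion [x, y, z, w].
In Python, from station import status, grab_frame, camera_model, job gives the robot as it stands. The module is installed in compiled form; this text tells all that it offers.
- The arm moves only by the tool move_arm, never from a script. Its argument "deltas" is a list of rows, each an object with "translation": the shift along the tool's x, y, z in m, a list of three; "twist": the turn, a rotation vector about the tool's x, y, z in rad, a list of three; "jaw": the finger opening in m, from 0 to 0.0878. In form: [{"translation": [x, y, z], "twist": [wx, wy, wz], "jaw": jaw}, ...]. A call has 1 to 20 rows; each row is the pose to reach, as a shift and turn from the pose commanded when the call began, along the tool's axes at that moment; what a row does not reach only later rows make up. A row lasts 1/8 s, in which the tool goes at most 62.5 mm and 10.7 degrees, less where a joint would pass 70% of its speed; a pose out of reach is approached as far as the arm can. A call with a gripper value outside its range is refused whole. The fingers move at their own pace and stop on an object; "newtons" is the grip in N (left out, the last holds). Time passes only in rows, so rows that repeat a pose let the fingers close. It gives the time, the measured TCP pose, the force, the opening and the grip force at its end, in the units of the state.
- status.get_obs(): the state, without advancing time (a new reading comes with each control period).
- grab_frame(name): name is "scene" or "top" or "wrist"; returns the picture (480x640x3 uint8, red, green, blue); there is no depth.
- camera_model(name): a dict with "K" (3x3 intrinsics, pixels), "k1" (the pictures are not rectified: a ray, as slopes to the right and down, at radius r is drawn at 1 + k1 r^2 times it, then the intrinsics apply), "T" (4x4, takes a point from camera to world coordinates); the wrist camera has in their place "hand_eye" (4x4, takes a point from camera to tool coordinates, whose origin is the TCP and whose axes are the flange's). Camera axes: x right, y down, z forward; pixel columns grow to the right and rows downward; lengths in m; the calibration is good to about 2 mm. A picture is of the moment at which its call begins: read the wrist's pose just before it. camera_model takes no time and is no camera call.
- job.close_job(): hands the job in; it is judged then, once.
The state is a dict: "time_s": time; "joint_pos": joint angles; "dq": joint speeds; "joint_torque": joint torques, N m; "tcp_pos": TCP position; "orientation": TCP orientation; "force": force on the tool from outside, world axes, zero at the start; "ft_torque": the same for the moment, N m; "grip_width": finger opening in m; "gripper_force": force on a finger pad.
Only numpy, scipy, OpenCV 4.12 (cv2) and the standard library are available. Lean on these libraries where they do the work, as an engineer would, in place of code of your own. Each camera call takes 0.05 s, during which the arm holds its last target. There are 200 camera calls.

## Task

Pack the cheese that lies in the vacuum packer: push the packer's round start button fully down and let it come back up, then turn the spring-return dial clockwise past the first two clicks to the third and hold it there. The dial springs back if let go, so finish while still holding it on the third click; leave the loose wedge, dish and jar on the counter where they are.

Things in the scene. Friction and masses are not known exactly. Their poses are not given: they have to be found in the camera images.
- packer: Bench vacuum packer fixed to the counter, 280 x 240 mm (x by y). Origin: middle of its footprint, on the counter. x points from the console to the chamber. Console: x -140 to -16 mm, steel top 60 mm high; the button and the dial stand on it side by side, 120 mm apart, 82 mm in front of the origin; either may be on the left. Chamber: x -16 to 140 mm, clear shut lid up to 102 mm, cheese inside.
- start_top (a point): Centre of the top face of the round grey push button (36 mm across) in a black housing on the packer's console. It is pushed straight down (-z); the point moves with the button.
- start (a joint): Travel of the start button in m: 0 up, 0.008 fully down; a spring (5 N at the bottom) brings it back up. It counts as fully down above 0.0065 and as up below 0.002.
- dial_grip (a point): Middle of the dial's upright grip bar, on the dial's vertical axis. The bar is 60 mm long (along this point's x axis, which turns with the dial), 14 mm thick (along y), 28 mm high (14 mm above and below this point). Under it lies a round skirt, 62 mm across, top 13 mm below this point. The console top is 26 mm below this point. A white line on the bar's top marks its +x end.
- dial (a joint): Angle of the dial in rad, growing clockwise seen from above, about the vertical axis through dial_grip. 0 is rest; the clicks (detents) are at 0.38, 0.76 and 1.14. The return spring always wins over the detents (torque about 0.03 to 0.13 N m): let go, the dial returns to 0. The third click is the last: a firm stop is at 1.22.
- wedge: Loose wrapped cheese wedge, 118 x 78 x 63 mm, to the left of the packer; origin at the centre of its underside. Leave it alone.
- dish: Loose small round dish with cheese cubes, 91 mm across, 22 mm high; origin at the centre of its underside. Leave it alone.
- jar: Loose jar with a screw lid, 72 mm across, 94 mm high, to the left of the packer; origin at the centre of its underside. Leave it alone.
- dial_base: Black disc, 88 mm across, 6 mm high, fixed on the console under the dial. Origin: centre of its underside. White marks on it: a dot at the rest position, then clockwise groups of one, two and three dashes at the first, second and third click; the white line on the bar points at them.

How it is judged:
On the way, in this order (a step that is already met when the one before it is completed fails the run):
1. the start button is fully down, the dial still at rest (value of joint start above 0.0065 m and value of joint dial below 0.15 rad), for 0.05 s.
2. the start button is up again, the dial still at rest (value of joint start below 0.002 m and value of joint dial below 0.15 rad), for 0.1 s.
3. the dial is on the third click, turned by the gripper (value of joint dial between 1.02 and 1.3 rad and contact force between the fingers and dial above 0.3 N and value of joint start below 0.002 m), for 0.3 s.
At the end, for the whole second after the job is handed in: The gripper's fingers still hold the dial, which stands still on the third click (at least 1.02 rad); the start button is up; wedge, dish and jar are within 30 mm of where they stood (all of step 3 and velocity of joint dial between -0.1 and 0.1 rad/s and distance of each of wedge, dish, jar from where it was at the start of the episode below 0.03 m); the arm keeps its last pose, push and grip.
It fails at once if the loose wedge, dish or jar was disturbed (moved by more than 30 mm) (distance of any of wedge, dish, jar from where it was at the start of the episode above 0.03 m).
It also fails if it takes over 42 s, if anything falls off the work surface, if the arm or the gripper's body presses on something with over 40 N, if the wrist force passes 120 N, or if a joint passes its speed limit or range.

## Working session

There is one attempt and no reset: what is moved stays moved. The work goes in short steps, Python scripts to look and compute and a tool call to move; the robot and the scene stay as the last step left them, time stands still between calls to the robot, and variables do not carry over. Pictures are saved under pics/ and viewed, at most 10 in all, crops included, and the job is handed in when it is done.

Besides the shell and the picture viewer there is one more tool, called by a JSON object that holds its "op" and its "data", one argument or row to a line. move_arm: Moves the arm, as the interface text tells. Its arguments: {"type":"object","properties":{"deltas":{"type":"array","items":{"type":"object","properties":{"translation":{"type":"array","items":{"type":"number"}},"twist":{"type":"array","items":{"type":"number"}},"jaw":{"type":"number"}}}},"newtons":{"type":"number"}},"required":["deltas"]}

```bash
mkdir -p pics
cat > h.py <<'E'
import numpy as np,cv2
from scipy.spatial.transform import Rotation as R
from station import status, grab_frame, camera_model, job
def snap(n,f):
    o=status.get_obs(); im=grab_frame(n); cv2.imwrite('pics/'+f,im[:,:,::-1]); return o,im
def camT(n,o=None):
    m=camera_model(n)
    if 'T' in m: return m,np.array(m['T'])
    T=np.eye(4);T[:3,:3]=R.from_quat(o['orientation']).as_matrix();T[:3,3]=o['tcp_pos']
    return m,T@np.array(m['hand_eye'])
def pix2z(n,uv,z,o=None):
    m,T=camT(n,o);K=np.array(m['K'])
    p=np.array([(uv[0]-K[0,2])/K[0,0],(uv[1]-K[1,2])/K[1,1]]);q=p.copy()
    for _ in range(20): q=p/(1+m['k1']*(q@q))
    d=T[:3,:3]@[q[0],q[1],1]; s=(z-T[2,3])/d[2]
    return T[:3,3]+s*d
E
python3 - <<'E'
from h import *
o,_=snap('top','top1.png');snap('scene','scene1.png')
print(o)
for n in('top','scene'):print(np.round(camera_model(n)['T'],3))
E
```

```text
{'time_s': 0.0, 'joint_pos': array([ 1.03889386e+00,  3.59474426e-01,  1.51140742e+00, -5.99225917e-06,
        1.27252834e+00, -1.15081084e-01]), 'dq': array([ 3.93009081e-05,  1.54949727e-04,  1.49600703e-05, -7.58016437e-04,
        2.66424788e-03, -8.62423815e-04]), 'joint_torque': array([-3.14243596e-03, -5.15382600e+01, -2.70722759e+01,  6.73620240e-02,
        3.54127656e-02, -1.50804940e-04]), 'tcp_pos': array([0.24256047, 0.54803105, 0.22183734]), 'orientation': array([ 2.06904294e-01,  9.78360765e-01, -8.62538130e-04, -2.86162758e-04]), 'force': array([-0.85977931, -0.1881988 ,  0.03179301]), 'ft_torque': array([ 0.02416719,  0.00263828, -0.03077882]), 'gripper_force': 0.0, 'grip_width': 0.08758683285351891}
[[ 0.01  -0.989  0.151  0.329]
 [-1.    -0.006  0.024 -0.068]
 [-0.023 -0.151 -0.988  1.059]
 [ 0.     0.     0.     1.   ]]
[[ 0.725  0.504 -0.469  1.146]
 [ 0.689 -0.548  0.474 -0.709]
 [-0.018 -0.667 -0.745  1.122]
 [ 0.     0.     0.     1.   ]]
```

View pics/top1.png

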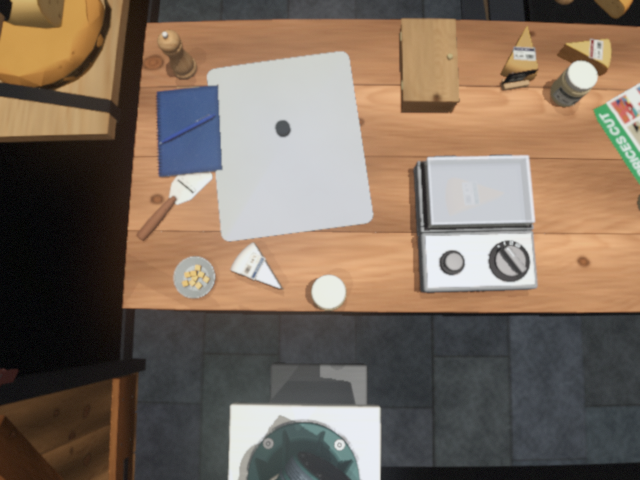

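View pics/scene1.png

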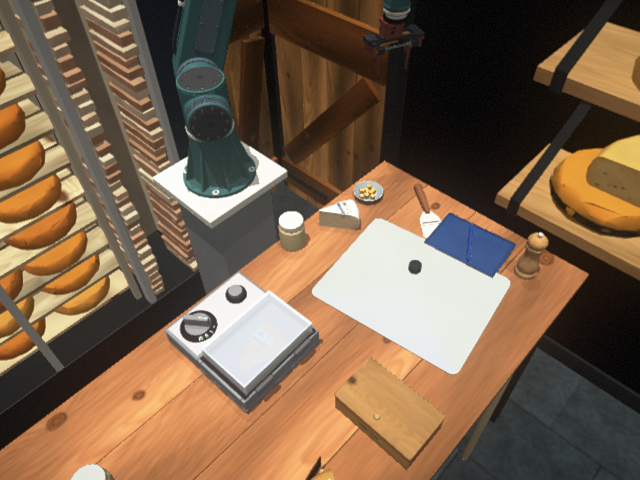

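The top view shows the button at about (452,262) and the dial at about (509,261), so the button is on the left. The jar is at (328,292), away to the left.

Run:
```python
from h import *
im=cv2.imread('pics/top1.png');c=cv2.resize(im[215:305,410:545],None,fx=5.5,fy=5.5,interpolation=cv2.INTER_CUBIC);cv2.imwrite('pics/c1.png',c)
for n,b,d in(('top',(452,262),(509,261)),('scene',(236,291),(199,321))):
    print(n,[np.round(pix2z(n,b,z),3) for z in(.07,.085)],[np.round(pix2z(n,d,z),3) for z in(.066,.1)])
print('corners',[np.round(pix2z('top',p,.06),3) for p in((423,291),(536,289),(424,232))])
```

```text
top [array([ 0.449, -0.303,  0.07 ]), array([ 0.447, -0.3  ,  0.085])] [array([ 0.452, -0.423,  0.066]), array([ 0.448, -0.411,  0.1  ])]
scene [array([ 0.445, -0.299,  0.07 ]), array([ 0.455, -0.305,  0.085])] [array([ 0.445, -0.415,  0.066]), array([ 0.468, -0.425,  0.1  ])]
corners [array([ 0.39 , -0.244,  0.06 ]), array([ 0.395, -0.479,  0.06 ]), array([ 0.513, -0.249,  0.06 ])]
```

View pics/c1.png

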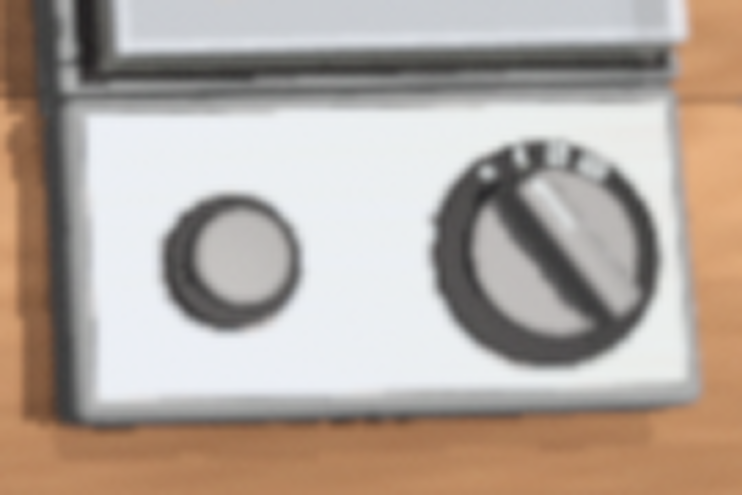

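Run:
```python
from h import *
o=status.get_obs();m=camera_model('wrist');print(np.round(m['hand_eye'],3),np.round(m['K'],0))
Rm=R.from_quat(o['orientation']).as_matrix()
for p in([.45,.35,.24],[.53,.1,.25],[.53,-.15,.25],[.45,-.34,.25]):print(p,np.round(Rm.T@(np.array(p)-o['tcp_pos']),3))
```

```text
[[ 0.    -0.967 -0.256  0.07 ]
 [ 1.     0.     0.    -0.001]
 [ 0.    -0.256  0.967 -0.161]
 [ 0.     0.     0.     1.   ]] [[424.   0. 323.]
 [  0. 424. 238.]
 [  0.   0.   1.]]
[0.45, 0.35, 0.24] [-0.27  -0.097 -0.018]
[0.53, 0.1, 0.25] [-0.444 -0.293 -0.028]
[0.53, -0.15, 0.25] [-0.545 -0.522 -0.027]
[0.45, -0.34, 0.25] [-0.549 -0.728 -0.027]
```

{"op": "move_arm", "data": {
  "deltas": [
    {"translation": [-0.05,-0.02,-0.01],"twist": [0,0,0.1]},
    {"translation": [-0.1,-0.04,-0.02],"twist": [0,0,0.2]},
    {"translation": [-0.15,-0.06,-0.02],"twist": [0,0,0.3]},
    {"translation": [-0.2,-0.08,-0.02],"twist": [0,0,0.4]},
    {"translation": [-0.25,-0.1,-0.02],"twist": [0,0,0.5]},
    {"translation": [-0.29,-0.13,-0.02],"twist": [0,0,0.6]},
    {"translation": [-0.33,-0.17,-0.02],"twist": [0,0,0.7]},
    {"translation": [-0.37,-0.21,-0.02],"twist": [0,0,0.8]},
    {"translation": [-0.41,-0.25,-0.02],"twist": [0,0,0.95]},
    {"translation": [-0.444,-0.293,-0.028],"twist": [0,0,1.1]},
    {"translation": [-0.465,-0.345,-0.028],"twist": [0,0,1.25]},
    {"translation": [-0.485,-0.395,-0.028],"twist": [0,0,1.4]},
    {"translation": [-0.505,-0.44,-0.028],"twist": [0,0,1.55]},
    {"translation": [-0.525,-0.485,-0.028],"twist": [0,0,1.7]},
    {"translation": [-0.545,-0.53,-0.028],"twist": [0,0,1.8]},
    {"translation": [-0.547,-0.58,-0.028],"twist": [0,0,1.9]},
    {"translation": [-0.549,-0.63,-0.028],"twist": [0,0,2.0]},
    {"translation": [-0.549,-0.68,-0.028],"twist": [0,0,2.11]},
    {"translation": [-0.549,-0.728,-0.028],"twist": [0,0,2.11]},
    {"translation": [-0.549,-0.728,-0.028],"twist": [0,0,2.11]}
  ]
}}

```text
validation failed for argument at $.de...
```

Run:
```python
from h import *
o,_=snap('wrist','w1.png');print(o['time_s'],o['tcp_pos'],o['orientation'],o['joint_pos'],o['force'])
```

```text
0.1 [0.242601   0.54810252 0.22190306] [ 2.06876104e-01  9.78366809e-01 -7.74645496e-04 -2.55438982e-04] [ 1.03889762e+00  3.59432922e-01  1.51129955e+00 -8.52687271e-06
  1.27249151e+00 -1.15134242e-01] [-0.09751285 -0.22349983 -1.20201298]
```

View pics/w1.png

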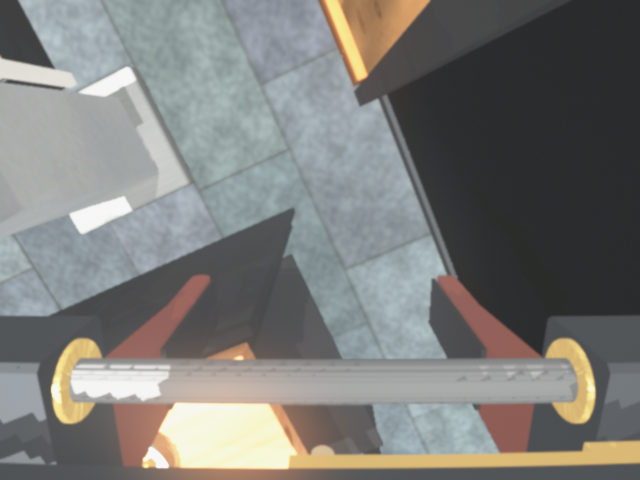

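The move was refused because every row needs a jaw value. The picture is still from the start pose, showing floor and the open fingers at columns 110–530.

{"op": "move_arm", "data": {
  "deltas": [
    {"translation": [-0.05,-0.02,-0.01],"twist": [0,0,0.1],"jaw": 0.0},
    {"translation": [-0.1,-0.04,-0.02],"twist": [0,0,0.2],"jaw": 0.0},
    {"translation": [-0.15,-0.06,-0.02],"twist": [0,0,0.3],"jaw": 0.0},
    {"translation": [-0.2,-0.08,-0.02],"twist": [0,0,0.4],"jaw": 0.0},
    {"translation": [-0.25,-0.1,-0.02],"twist": [0,0,0.5],"jaw": 0.0},
    {"translation": [-0.29,-0.13,-0.02],"twist": [0,0,0.6],"jaw": 0.0},
    {"translation": [-0.33,-0.17,-0.02],"twist": [0,0,0.7],"jaw": 0.0},
    {"translation": [-0.37,-0.21,-0.02],"twist": [0,0,0.8],"jaw": 0.0},
    {"translation": [-0.41,-0.25,-0.02],"twist": [0,0,0.95],"jaw": 0.0},
    {"translation": [-0.444,-0.293,-0.028],"twist": [0,0,1.1],"jaw": 0.0},
    {"translation": [-0.465,-0.345,-0.028],"twist": [0,0,1.25],"jaw": 0.0},
    {"translation": [-0.485,-0.395,-0.028],"twist": [0,0,1.4],"jaw": 0.0},
    {"translation": [-0.505,-0.44,-0.028],"twist": [0,0,1.55],"jaw": 0.0},
    {"translation": [-0.525,-0.485,-0.028],"twist": [0,0,1.7],"jaw": 0.0},
    {"translation": [-0.545,-0.53,-0.028],"twist": [0,0,1.8],"jaw": 0.0},
    {"translation": [-0.547,-0.58,-0.028],"twist": [0,0,1.9],"jaw": 0.0},
    {"translation": [-0.549,-0.63,-0.028],"twist": [0,0,2.0],"jaw": 0.0},
    {"translation": [-0.549,-0.68,-0.028],"twist": [0,0,2.11],"jaw": 0.0},
    {"translation": [-0.549,-0.728,-0.028],"twist": [0,0,2.11],"jaw": 0.0},
    {"translation": [-0.549,-0.728,-0.028],"twist": [0,0,2.11],"jaw": 0.0}
  ],
  "newtons": 20
}}

```text
time_s: 2.65
tcp_pos: [0.4488, -0.3421, 0.2504]
orientation: [0.954, 0.301, -0.0, 0.0]
force: [0.6, 0.1, 0.8]
grip_width: 0.001
gripper_force: 0.0
```

Run:
```python
from h import *
o,_=snap('wrist','w2.png');print(o['time_s'],o['tcp_pos'],o['orientation'],o['joint_pos'],o['force'],o['grip_width'])
np.save('o2.npy',o,allow_pickle=True)
```

```text
2.65 [ 0.44881682 -0.34212058  0.25036967] [ 9.53733810e-01  3.00651941e-01 -4.01592393e-04  2.61451043e-04] [-7.73053240e-01  2.83382708e-01  1.55155439e+00 -9.89294744e-04
  1.30657457e+00  1.87249043e-01] [0.63977139 0.06528902 0.78440468] 0.0009835080288155677
```

View pics/w2.png

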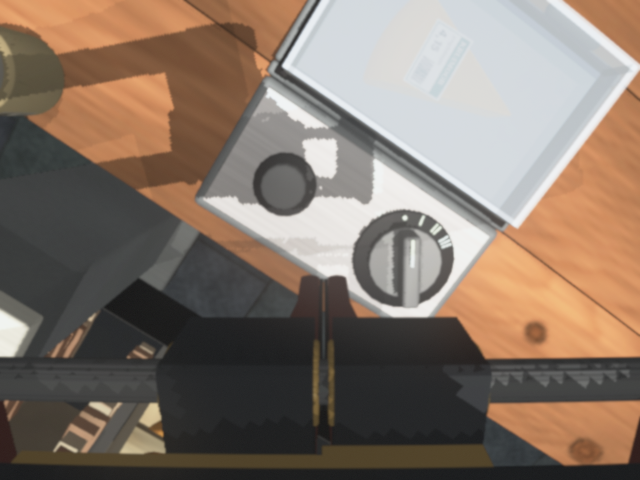

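In the wrist view the button cap is centred near (285,185) and the dial base near (403,258). The bar top runs from about (413,233) to (411,306), with the white line towards the rest dot at (404,217).

Run:
```python
from h import *
o=np.load('o2.npy',allow_pickle=True).item()
for z in(.07,.075,.08,.085):print(z,np.round(pix2z('wrist',(285,185),z,o),4),np.round(pix2z('top',(454,261.5),z),4),np.round(pix2z('scene',(236,290),z),4))
for z,p in((.066,(403,258)),(.1,(411,270)),(.1,(413,233)),(.1,(411,306)),(.06,(268,83)),(.06,(199,198))):print(p,np.round(pix2z('wrist',p,z,o),4))
print(np.round(pix2z('top',(509.5,260.8),.066),4),np.round(pix2z('top',(515.5,259.2),.1),4))
```

```text
0.07 [ 0.4501 -0.3043  0.07  ] [ 0.4503 -0.3074  0.07  ] [ 0.4425 -0.2972  0.07  ]
0.075 [ 0.451  -0.3043  0.075 ] [ 0.4497 -0.3061  0.075 ] [ 0.4458 -0.2992  0.075 ]
0.08 [ 0.4518 -0.3042  0.08  ] [ 0.449  -0.3049  0.08  ] [ 0.4492 -0.3012  0.08  ]
0.085 [ 0.4526 -0.3042  0.085 ] [ 0.4484 -0.3037  0.085 ] [ 0.4525 -0.3031  0.085 ]
(403, 258) [ 0.4553 -0.4214  0.066 ]
(411, 270) [ 0.4561 -0.4209  0.1   ]
(413, 233) [ 0.4804 -0.4038  0.1   ]
(411, 306) [ 0.4323 -0.4396  0.1   ]
(268, 83) [ 0.5077 -0.2487  0.06  ]
(199, 198) [ 0.3981 -0.2512  0.06  ]
[ 0.4528 -0.424   0.066 ] [ 0.4518 -0.4241  0.1   ]
```

{"op": "move_arm", "data": {
  "deltas": [
    {"translation": [0.012,-0.015,0.03],"twist": [0,0,0],"jaw": 0.0},
    {"translation": [0.0236,-0.03,0.07],"twist": [0,0,0],"jaw": 0.0},
    {"translation": [0.0236,-0.03,0.11],"twist": [0,0,0],"jaw": 0.0},
    {"translation": [0.0236,-0.03,0.14],"twist": [0,0,0],"jaw": 0.0},
    {"translation": [0.0236,-0.03,0.155],"twist": [0,0,0],"jaw": 0.0},
    {"translation": [0.0236,-0.03,0.16],"twist": [0,0,0],"jaw": 0.0},
    {"translation": [0.0236,-0.03,0.162],"twist": [0,0,0],"jaw": 0.0},
    {"translation": [0.0236,-0.03,0.162],"twist": [0,0,0],"jaw": 0.0}
  ]
}}

```text
time_s: 3.7
tcp_pos: [0.4527, -0.3017, 0.0895]
orientation: [0.953, 0.303, 0.0, 0.001]
force: [0.5, 0.3, 0.5]
grip_width: 0.0007
gripper_force: 0.0
```

Run:
```python
from h import *
snap('scene','s2.png')
im=cv2.imread('pics/s2.png');cv2.imwrite('pics/s2c.png',cv2.resize(im[240:380,150:330],None,fx=4,fy=4))
```

```text
(no output)
```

View pics/s2c.png

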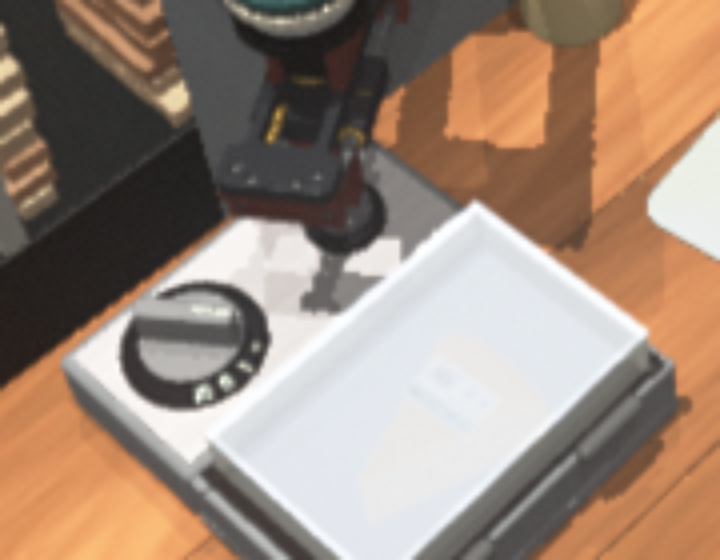

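The closed fingers (crop 350,200) stand just above the button. The dial is untouched. I'll go down slowly and watch the force.

{"op": "move_arm", "data": {
  "deltas": [
    {"translation": [-0.001,0.003,0.003],"twist": [0,0,0],"jaw": 0.0},
    {"translation": [-0.001,0.003,0.006],"twist": [0,0,0],"jaw": 0.0},
    {"translation": [-0.001,0.003,0.009],"twist": [0,0,0],"jaw": 0.0},
    {"translation": [-0.001,0.003,0.01],"twist": [0,0,0],"jaw": 0.0},
    {"translation": [-0.001,0.003,0.01],"twist": [0,0,0],"jaw": 0.0}
  ]
}}

```text
time_s: 4.38
tcp_pos: [0.4536, -0.305, 0.079]
orientation: [0.953, 0.303, 0.0, 0.001]
force: [0.4, -2.6, 3.7]
grip_width: 0.0004
gripper_force: 1.8
```

{"op": "move_arm", "data": {
  "deltas": [
    {"translation": [0,0,0.002],"twist": [0,0,0],"jaw": 0.0},
    {"translation": [0,0,0.004],"twist": [0,0,0],"jaw": 0.0},
    {"translation": [0,0,0.004],"twist": [0,0,0],"jaw": 0.0}
  ]
}}

```text
time_s: 4.75
tcp_pos: [0.4537, -0.3051, 0.0761]
orientation: [0.953, 0.303, 0.0, 0.001]
force: [-1.7, -1.3, 16.3]
grip_width: 0.0002
gripper_force: 8.0
```

{"op": "move_arm", "data": {
  "deltas": [
    {"translation": [0,0,0.001],"twist": [0,0,0],"jaw": 0.0},
    {"translation": [0,0,0.0015],"twist": [0,0,0],"jaw": 0.0},
    {"translation": [0,0,0.0015],"twist": [0,0,0],"jaw": 0.0}
  ]
}}

```text
time_s: 5.12
tcp_pos: [0.4538, -0.3051, 0.0759]
orientation: [0.953, 0.303, 0.0, 0.001]
force: [-4.2, 0.0, 28.2]
grip_width: 0.0006
gripper_force: 14.1
```

Run:
```python
from h import *
o,_=snap('wrist','w3.png');a=cv2.imread('pics/w3.png')
snap('scene','s3.png')
b=cv2.imread('pics/s3.png')
b=cv2.resize(b[250:320,200:290],None,fx=5,fy=5);cv2.imwrite('pics/s3c.png',np.hstack([cv2.resize(a[120:420,200:500],(350,350)),b[:, :450]]))
```

```text
(no output)
```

View pics/s3c.png

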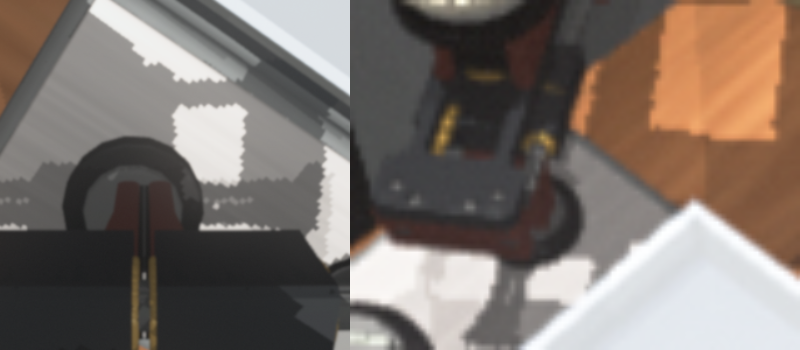

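The fingers are centred on the grey cap inside its black ring (left half, 140,200). The rigid stop at z = 0.076 means the button is fully down. Next I release it, rise and move over the dial.

{"op": "move_arm", "data": {
  "deltas": [
    {"translation": [0,0,0],"twist": [0,0,0],"jaw": 0.0},
    {"translation": [0,0,-0.02],"twist": [0,0,0],"jaw": 0.0},
    {"translation": [0,0,-0.05],"twist": [0,0,0],"jaw": 0.0},
    {"translation": [0,0,-0.075],"twist": [0,0,0],"jaw": 0.0},
    {"translation": [-0.02,0.03,-0.075],"twist": [0,0,0],"jaw": 0.05},
    {"translation": [-0.045,0.065,-0.075],"twist": [0,0,-0.01],"jaw": 0.05},
    {"translation": [-0.068,0.097,-0.075],"twist": [0,0,-0.02],"jaw": 0.05},
    {"translation": [-0.068,0.097,-0.075],"twist": [0,0,-0.02],"jaw": 0.05},
    {"translation": [-0.068,0.097,-0.06],"twist": [0,0,-0.02],"jaw": 0.05},
    {"translation": [-0.068,0.097,-0.045],"twist": [0,0,-0.02],"jaw": 0.05},
    {"translation": [-0.068,0.097,-0.045],"twist": [0,0,-0.02],"jaw": 0.05}
  ]
}}

```text
time_s: 6.6
tcp_pos: [0.4523, -0.4202, 0.1159]
orientation: [0.95, 0.313, -0.001, -0.002]
force: [-0.9, 0.0, -0.1]
grip_width: 0.0499
gripper_force: 0.0
```

Run:
```python
from h import *
o,_=snap('wrist','w4.png');print(o['tcp_pos'],o['joint_pos'])
a=cv2.imread('pics/w4.png')
snap('top','t4.png')
b=cv2.imread('pics/t4.png')
b=cv2.resize(b[220:300,430:550],None,fx=3.3,fy=3.3)
c=np.zeros((480,800,3),np.uint8);c[:,:400]=a[:,120:520];c[:264,400:796]=b[:264,:396];cv2.imwrite('pics/w4c.png',c)
```

```text
[ 0.45231698 -0.42015167  0.11591269] [-8.60439428e-01  4.93703652e-01  1.58024661e+00  9.54102794e-05
  1.07254035e+00  7.45426140e-02]
```

View pics/w4c.png

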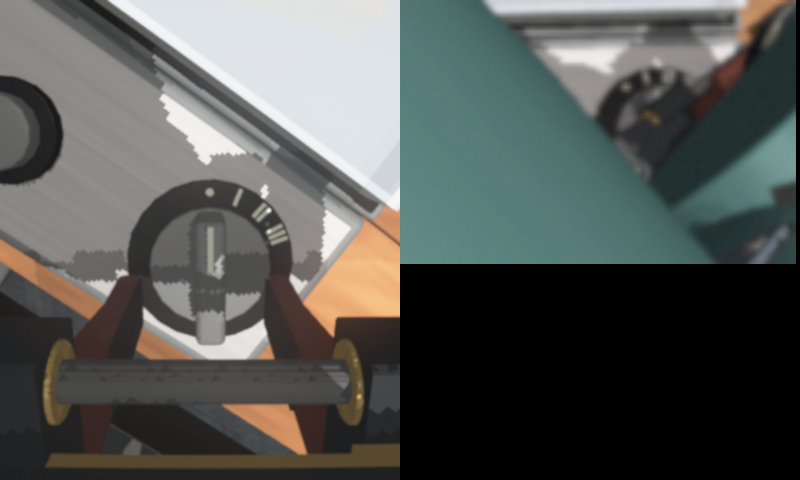

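The bar is straight up and down at crop column 210, between the fingertips at 140 and 265, and the tips sit at the bar's middle (row 280). The dial still points at the rest dot (209,191).

Run:
```python
from h import *
o=status.get_obs();Rm=R.from_quat(o['orientation']).as_matrix()
for p,z in(((330,259),.066),((330,279),.1)):
    w=pix2z('wrist',p,z,o);print(np.round(w,4),np.round(Rm.T@(w-o['tcp_pos']),4))
print(np.rad2deg(np.arctan2(Rm[1,0],Rm[0,0])),o['time_s'])
```

```text
[ 0.4568 -0.4242  0.066 ] [0.0013 0.004  0.0517]
[ 0.4576 -0.4229  0.1   ] [0.0027 0.0035 0.0177]
36.41088638697166 6.7
```

{"op": "move_arm", "data": {
  "deltas": [
    {"translation": [0.002,0.003,0.0],"twist": [0,0,0],"jaw": 0.05},
    {"translation": [0.002,0.003,0.01],"twist": [0,0,0],"jaw": 0.05},
    {"translation": [0.002,0.003,0.02],"twist": [0,0,0],"jaw": 0.05},
    {"translation": [0.002,0.003,0.03],"twist": [0,0,0],"jaw": 0.05},
    {"translation": [0.002,0.003,0.037],"twist": [0,0,0],"jaw": 0.05},
    {"translation": [0.002,0.003,0.037],"twist": [0,0,0],"jaw": 0.05},
    {"translation": [0.002,0.003,0.037],"twist": [0,0,0],"jaw": 0.05}
  ]
}}

```text
time_s: 7.58
tcp_pos: [0.457, -0.4241, 0.0813]
orientation: [0.95, 0.312, 0.0, 0.0]
force: [0.4, -0.2, -0.1]
grip_width: 0.0503
gripper_force: 0.0
```

{"op": "move_arm", "data": {
  "deltas": [
    {"translation": [0,0,0.003],"twist": [0,0,0],"jaw": 0.05},
    {"translation": [0,0,0.005],"twist": [0,0,0],"jaw": 0.05},
    {"translation": [0,0,0.005],"twist": [0,0,0],"jaw": 0.03},
    {"translation": [0,0,0.005],"twist": [0,0,0],"jaw": 0.0},
    {"translation": [0,0,0.005],"twist": [0,0,0],"jaw": 0.0},
    {"translation": [0,0,0.005],"twist": [0,0,0],"jaw": 0.0},
    {"translation": [0,0,0.005],"twist": [0,0,0],"jaw": 0.0}
  ],
  "newtons": 25
}}

```text
time_s: 8.45
tcp_pos: [0.4553, -0.4218, 0.076]
orientation: [0.95, 0.312, -0.001, -0.002]
force: [-3.1, 5.3, 3.8]
grip_width: 0.0141
gripper_force: 25.0
```

{"op": "move_arm", "data": {
  "deltas": [
    {"translation": [0,-0.001,0],"twist": [0,0,0],"jaw": 0.0},
    {"translation": [0,-0.0025,0],"twist": [0,0,0.1],"jaw": 0.0},
    {"translation": [0,-0.0025,0],"twist": [0,0,0.2],"jaw": 0.0},
    {"translation": [0,-0.0025,0],"twist": [0,0,0.3],"jaw": 0.0},
    {"translation": [0,-0.0025,0],"twist": [0,0,0.4],"jaw": 0.0},
    {"translation": [0,-0.0025,0],"twist": [0,0,0.5],"jaw": 0.0},
    {"translation": [0,-0.0025,0],"twist": [0,0,0.6],"jaw": 0.0},
    {"translation": [0,-0.0025,0],"twist": [0,0,0.7],"jaw": 0.0},
    {"translation": [0,-0.0025,0],"twist": [0,0,0.8],"jaw": 0.0},
    {"translation": [0,-0.0025,0],"twist": [0,0,0.9],"jaw": 0.0},
    {"translation": [0,-0.0025,0],"twist": [0,0,1.0],"jaw": 0.0},
    {"translation": [0,-0.0025,0],"twist": [0,0,1.08],"jaw": 0.0},
    {"translation": [0,-0.0025,0],"twist": [0,0,1.14],"jaw": 0.0},
    {"translation": [0,-0.0025,0],"twist": [0,0,1.15],"jaw": 0.0},
    {"translation": [0,-0.0025,0],"twist": [0,0,1.15],"jaw": 0.0},
    {"translation": [0,-0.0025,0],"twist": [0,0,1.15],"jaw": 0.0},
    {"translation": [0,-0.0025,0],"twist": [0,0,1.15],"jaw": 0.0},
    {"translation": [0,-0.0025,0],"twist": [0,0,1.15],"jaw": 0.0}
  ]
}}

```text
time_s: 10.7
tcp_pos: [0.4554, -0.4236, 0.0761]
orientation: [0.967, -0.254, 0.0, 0.001]
force: [-2.0, -5.6, -4.9]
grip_width: 0.014
gripper_force: 25.0
```

Run:
```python
from h import *
o,_=snap('wrist','w5.png');Rm=R.from_quat(o['orientation']).as_matrix()
print(np.rad2deg(np.arctan2(Rm[1,0],Rm[0,0])),o)
```

```text
-29.433808863773297 {'time_s': 10.7, 'joint_pos': array([-0.85920747,  0.54440953,  1.60754203, -0.00194879,  0.98740406,
        1.2263792 ]), 'dq': array([ 0.00219858,  0.00040158,  0.00113834, -0.0006865 , -0.00085818,
       -0.000577  ]), 'joint_torque': array([  3.03812675, -59.87324238, -20.71613431,   1.52872324,
         1.04390837,   0.1163511 ]), 'tcp_pos': array([ 0.45539768, -0.42356563,  0.0760907 ]), 'orientation': array([ 9.67191691e-01, -2.54043932e-01,  4.61269066e-04,  1.30408346e-03]), 'force': array([-1.96241542, -5.62353838, -4.88780566]), 'ft_torque': array([-0.92748536,  0.44093594,  0.08325089]), 'gripper_force': 24.999544322490692, 'grip_width': 0.013993977026529379}
```

View pics/w5.png

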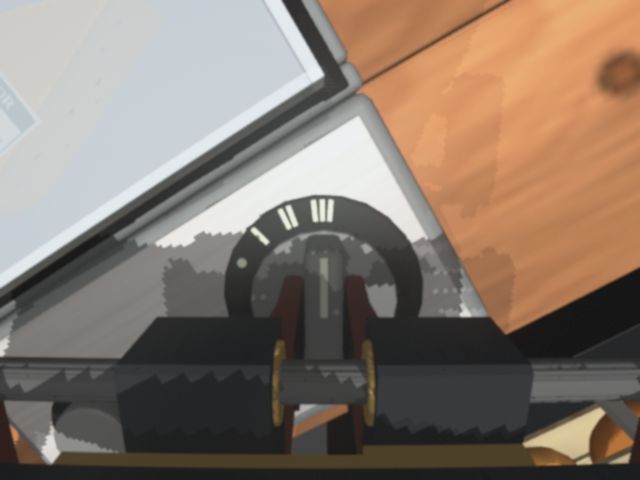

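The white line (323,290) points at the three dashes (322,210). The tool turned 1.15 rad, the grip is 25 N at 14 mm, and everything is standing still, so I'm handing in.

```bash
python3 -c "
from station import job
print(job.close_job())"
```

```text
the job is handed in; nothing more can be done
None
```

I pushed the start button fully down and released it, then turned the dial to the third click and was still holding it there when I handed the job in; the wedge, dish and jar were not touched, and no verdict came back.

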